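# Snap the poster frame shut

## Robot

A 6-joint arm with a two-finger parallel gripper is mounted at the origin on the work surface; the furniture and walls round the work are solid. World frame = base frame: x ahead of the robot, y to its left, z up, the work surface at z = 0. Lengths are in m, angles in rad, forces in N, time in s.
With the tool pointing down it reaches from about 0.325 to 0.9 m from the base axis. Payload 6.1 kg.
Tool frame: the origin (TCP) lies at the very end of the fingers, on their centre line; the grasp point (between the pads) lies robot.pinch_z behind it (robot.pinch_z is the distance from the TCP to the grasp point, in m); z points along the fingers, y is the line along which they close (so a half turn about z gives the same grasp; the last joint's range is limited). The gripper opens to 85 mm and grips with 20 to 120 N. Pads are 22 mm wide; open, the fingers measure 114 mm over their backs; the gripper's body (76 mm by 85 mm) begins 54 mm behind the grasp point. The pads swing forward as they close: fully open they stand 13 mm farther back than shut.
Start: joints at [1.043, 0.22, 1.526, -0, 1.395, -0.126], TCP at [0.244, 0.575, 0.231] pointing down, gripper open.
Joint ranges: [-2.98, 2.98], [-0.91, 2.08], [0.09, 2.57], [-1.24, 4.39], [0.2, 2.65], [-2.68, 2.68]. Speed limits (rad/s): [2.57, 2.57, 3.01, 3.14, 3.14, 3.14].

## Interface

Orientations are given as a rotation vector (axis times angle).
In Python, from bench import robot gives the robot as it stands. The module is installed in compiled form; this text tells all that it offers.
- The arm moves only by the tool drive_tool, never from a script. Its argument "plan" is a list that holds one entry, the list of rows, each a list of 5 numbers: the finger opening in m, from 0 to 0.0854, then the shift along the tool's x, y, z in m, then the turn about the tool's z in rad. In form: [[[claw, dx, dy, dz, turn], ...]]. A call has 1 to 12 rows; each row is the pose to reach, as a shift and turn from the pose commanded when the call began, along the tool's axes at that moment; what a row does not reach only later rows make up. A row lasts 1/10 s, in which the tool goes at most 50 mm and 8.59 degrees, less where a joint would pass 70% of its speed; a pose out of reach is approached as far as the arm can. A call with a gripper value outside its range is refused whole. The fingers move at their own pace and stop on an object; "squeeze" is the grip in N (left out, the last holds). Time passes only in rows, so rows that repeat a pose let the fingers close. It gives the time, the measured TCP pose, the force, the opening and the grip force at its end, in the units of the state.
- robot.state(): the state, without advancing time (a new reading comes with each control period).
- robot.read_camera(name): name is "scene" or "top" or "wrist"; returns a dict with "img" (384x512x3 uint8, red, green, blue), "range_z" (384x512 float32, m along the optical axis (not along the pixel's ray), 0 where there is no reading), "fov_y" (degrees; the focal length in pixels is half the picture's height over the tangent of half this angle, whatever the lens; pixels are square), "cx", "cy" (the principal point, pixels), "distortion" ([k1, k2, p1, p2, k3] as OpenCV has them; the pictures are not rectified), "extrinsics" (4x4, takes a point from camera to world coordinates). Camera axes: x right, y up, looking along -z (the intrinsics and any distortion apply to the point x, -y, -z); pixel columns grow to the right and rows downward; lengths in m; the calibration is good to about 2 mm. A picture is of the moment at which its call begins.
- robot.hand_in(): hands the job in; it is judged then, once.
The state is a dict: "clock": time; "joints": joint angles; "qd": joint speeds; "joint_torque": joint torques, N m; "position": TCP position; "eef_rot": TCP orientation; "contact_force": force on the tool from outside, world axes, zero at the start; "wrist_torque": the same for the moment, N m; "finger_gap": opening from 0.0 (shut) to 1.0 (fully open); "grip_force": force on a finger pad.
Only numpy, scipy, OpenCV 4.12 (cv2) and the standard library are available. Lean on these libraries where they do the work, as an engineer would, in place of code of your own. Each camera call takes 0.05 s, during which the arm holds its last target. There are 200 camera calls.

## Task

The evacuation plan and its clear sheet have been laid into the snap frame on the desk, and its four hinged edge rails still stand open. Press each rail down with a fingertip, going round the rim, until all four have clicked shut and lie flat. Leave the frame lying where it is (do not pick it up or shove it about), do not press on the clear sheet, and leave the other things on the desk alone.

Things in the scene. Friction and masses are not known exactly. Their poses are not given: they have to be found in the camera images.
- frame: silver snap frame, face up on four 4 mm rubber feet, loose on the desk, 0.9 kg; outside 190 mm along its x, 250 mm along its y, 20 mm high with the rails shut. Origin: middle of its underside, on the desk; +x points to the far rail, +y to the left rail, +z up. Each rail is hinged along the OUTER edge, 2 mm in from the outside and 14.5 mm up; its free edge lies 28 mm in from the outside when shut
- cover: the clear sheet over the printed plan, fixed inside the frame; same origin and axes as the frame; 150 mm along x, 212 mm along y, its top face 11 mm above the desk, its outer margin hidden under the rails when they are shut (122 by 194 mm stay visible)
- rail_near (a joint): the rail nearest the robot, its hinge along frame y at frame x = -93 mm (246 mm long at the hinge, 26 mm wide, 5 mm thick). Angle in rad: 0 = open, free edge raised; 0.60 = shut and flat. An over-centre spring throws it back open short of 0.35 (free edge 6 mm above shut) and snaps it shut beyond; 5 to 15 N down on the free edge, which moves 5 mm inward on its way
- rail_near_edge (a point): middle of that rail's upper face, 2.5 mm short of its free edge, moving with the rail: 31 mm above the desk when open (17 mm inward of the hinge), 19 mm above the desk when shut (23.5 mm inward of the hinge)
- rail_far (a joint): the rail farthest from the robot, hinge along frame y at frame x = +93 mm (246 mm long at the hinge, 26 mm wide, 5 mm thick). Angle in rad: 0 = open, free edge raised; 0.60 = shut and flat. An over-centre spring throws it back open short of 0.35 (free edge 6 mm above shut) and snaps it shut beyond; 5 to 15 N down on the free edge, which moves 5 mm inward on its way
- rail_far_edge (a point): middle of that rail's upper face, 2.5 mm short of its free edge, moving with the rail: 31 mm above the desk when open (17 mm inward of the hinge), 19 mm above the desk when shut (23.5 mm inward of the hinge)
- rail_left (a joint): the rail on the left, hinge along frame x at frame y = +123 mm (186 mm long at the hinge, 26 mm wide, 5 mm thick). Angle in rad: 0 = open, free edge raised; 0.60 = shut and flat. An over-centre spring throws it back open short of 0.35 (free edge 6 mm above shut) and snaps it shut beyond; 5 to 15 N down on the free edge, which moves 5 mm inward on its way
- rail_left_edge (a point): middle of that rail's upper face, 2.5 mm short of its free edge, moving with the rail: 31 mm above the desk when open (17 mm inward of the hinge), 19 mm above the desk when shut (23.5 mm inward of the hinge)
- rail_right (a joint): the rail on the right, hinge along frame x at frame y = -123 mm (186 mm long at the hinge, 26 mm wide, 5 mm thick). Angle in rad: 0 = open, free edge raised; 0.60 = shut and flat. An over-centre spring throws it back open short of 0.35 (free edge 6 mm above shut) and snaps it shut beyond; 5 to 15 N down on the free edge, which moves 5 mm inward on its way
- rail_right_edge (a point): middle of that rail's upper face, 2.5 mm short of its free edge, moving with the rail: 31 mm above the desk when open (17 mm inward of the hinge), 19 mm above the desk when shut (23.5 mm inward of the hinge)
- stapler_red: a red desk stapler, 34x139x52 mm; a bystander; origin at the centre of its underside
- tape: a roll of brown tape lying flat, 92x90x48 mm; a bystander; origin at the centre of its underside
- glue: an upright yellow and white glue stick, 28x28x91 mm; a bystander; origin at the centre of its underside
- ink: an upright white ink bottle with a violet cap, 33x33x82 mm; a bystander; origin at the centre of its underside
- stamp_brown: a brown wooden hand stamp standing upright, 27x48x66 mm; a bystander; origin at the centre of its underside
- clip: a black binder clip with its wire loops up, 41x25x46 mm; a bystander; origin at the centre of its underside

How it is judged:
At the end, for the whole second after the job is handed in: All four rails shut (within 0.06 rad of flat), the frame at rest, flat on the desk and within 40 mm of where it lay at the start (value of joint each of rail_near, rail_far, rail_left, rail_right above 0.54 rad and distance of frame from where it was at the start of the episode below 0.04 m and angle between frame's own z axis and vertical below 0.05 rad and linear speed of frame below 0.01 m/s); the robot touches nothing.
It fails at once if the frame is lifted off the desk (12 mm) or tipped (0.15 rad) (height (world z) of frame above 0.012 m or angle between frame's own z axis and vertical above 0.15 rad).
It fails at once if the frame is shoved more than 60 mm (distance of frame from where it was at the start of the episode above 0.06 m).
It fails at once if the robot presses on the clear sheet with more than 6 N (contact force between cover and the arm above 6 N or contact force between cover and the fingers above 6 N).
It fails at once if a bystander is moved more than 30 mm (distance of any of stapler_red, tape, glue, ink, stamp_brown, clip from where it was at the start of the episode above 0.03 m).
It also fails if it takes over 48 s, if anything falls off the work surface, if the arm or the gripper's body presses on something with over 40 N, if the wrist force passes 120 N, or if a joint passes its speed limit or range.

## Working session

There is one attempt and no reset: what is moved stays moved. The work goes in short steps, Python scripts to look and compute and a tool call to move; the robot and the scene stay as the last step left them, time stands still between calls to the robot, and variables do not carry over. Pictures are saved under pics/ and viewed, at most 10 in all, crops included, and the job is handed in when it is done.

Besides the shell and the picture viewer there is one more tool, called as name(argument=value, ...), one argument or row to a line, values as JSON. drive_tool: Moves the arm, as the interface text tells. Its arguments: {"type":"object","properties":{"plan":{"type":"array","items":{"type":"array","items":{"type":"array","items":{"type":"number"}}}},"squeeze":{"type":"number"}},"required":["plan"]}

```bash
mkdir -p pics
cat > h.py <<'E'
import numpy as np, cv2
from bench import robot
def cam(n):
    c=robot.read_camera(n); f=192/np.tan(np.radians(c["fov_y"])/2)
    c["K"]=np.array([[f,0,c["cx"]],[0,f,c["cy"]],[0,0,1]]); c["D"]=np.array(c["distortion"],float); c["T"]=np.array(c["extrinsics"]); return c
def rays(c,px):
    u=cv2.undistortPoints(np.array(px,np.float64).reshape(-1,1,2),c["K"],c["D"]).reshape(-1,2)
    return np.c_[u[:,0],-u[:,1],-np.ones(len(u))]@c["T"][:3,:3].T, c["T"][:3,3]
def onplane(c,px,z):
    d,o=rays(c,px); return o+d*((z-o[2])/d[:,2])[:,None]
def cloud(c):
    v,u=np.mgrid[:384,:512]; d,o=rays(c,np.c_[u.ravel(),v.ravel()])
    return (o+d*c["range_z"].ravel()[:,None]).reshape(384,512,3)
E
python3 - <<'E'
from h import *
for n in("top","scene"):
    c=cam(n); cv2.imwrite(f"pics/{n}0.png",c["img"][...,::-1]); print(n,c["T"].round(3).tolist(),c["D"],c["K"][0,0])
    np.savez(f"{n}0.npz",P=cloud(c),img=c["img"])
s=robot.state(); print(s["position"],s["eef_rot"],s["contact_force"],robot.pinch_z,s["clock"])
E
```

```text
top [[-0.03, 0.978, -0.207, 0.357], [-1.0, -0.03, 0.002, -0.051], [-0.004, 0.207, 0.978, 1.008], [0.0, 0.0, 0.0, 1.0]] [0.03331132 0.         0.         0.         0.        ] 354.8227781419516
scene [[-0.648, -0.506, 0.57, 1.468], [0.762, -0.444, 0.471, 0.7], [0.015, 0.739, 0.673, 1.122], [0.0, 0.0, 0.0, 1.0]] [-0.04082582  0.          0.          0.          0.        ] 467.83543461761036
[0.24415794 0.57474564 0.23030863] [-6.26778480e-01 -3.07786314e+00  2.63884419e-03] [ 0.10783024  0.64292239 -0.60734682] 0.0187 0.1
```

View pics/top0.png

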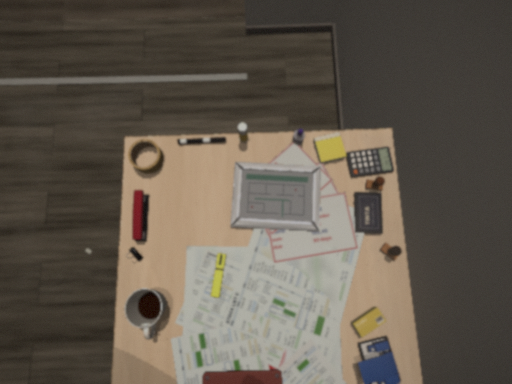

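View pics/scene0.png

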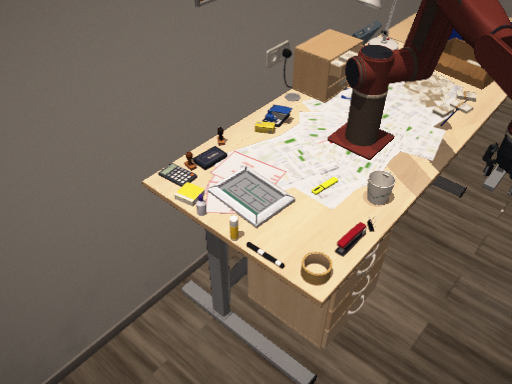

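The top view shows the frame at about (277,197) px, long side along world y. The glue stick is near (242,130) and the ink near (299,135), both beyond its far rail. In the scene view all four rails stand open.

Run:
```python
from h import *
for n,box in(("top",(225,325,155,238)),("scene",(200,300,160,228))):
    d=np.load(n+"0.npz"); P=d["P"]; a,b,e,f=box
    m=np.zeros((384,512),bool); m[e:f,a:b]=True
    q=P[m]; desk=np.median(P[m&(np.abs(P[...,2])<.006)][:,2]) if (m&(np.abs(P[...,2])<.006)).any() else None
    mm=m&(P[...,2]>.008)&(P[...,2]<.045)
    nl,L,S,C=cv2.connectedComponentsWithStats(mm.astype(np.uint8)); k=1+S[1:,4].argmax()
    q=P[L==k]; r=cv2.minAreaRect((q[:,:2]*1000).astype(np.float32))
    print(n,"desk",desk,"n",len(q),"rect",r,"zpct",np.percentile(q[:,2],[5,50,95]))
    al=np.radians(r[2]); 
    # silver pixel rect too
    hsv=cv2.cvtColor(d["img"],cv2.COLOR_RGB2HSV); 
P=np.load("top0.npz")["P"]
for nm,(a,b,e,f) in dict(glue=(232,252,118,140),ink=(290,308,125,145)).items():
    q=P[e:f,a:b].reshape(-1,3); q=q[(q[:,2]>.05)&(q[:,2]<.12)]; print(nm,len(q),q.mean(0) if len(q) else 0)
I=cv2.imread("pics/top0.png")[150:245,220:335]; cv2.imwrite("pics/topc.png",cv2.resize(I,None,fx=6,fy=6,interpolation=cv2.INTER_CUBIC))
```

```text
top desk 0.0017095669107565215 n 5629 rect ((559.1029052734375, -111.18989562988281), (253.0286407470703, 192.98028564453125), 85.11790466308594) zpct [0.00919343 0.01322904 0.03142472]
scene desk 0.002356295460780755 n 2765 rect ((560.1211547851562, -116.98109436035156), (278.9017639160156, 224.5291748046875), 85.29081726074219) zpct [0.00929324 0.01536979 0.03289831]
glue 118 [ 0.73638301 -0.02051568  0.08279847]
ink 74 [ 0.72502701 -0.18028291  0.06481386]
```

View pics/topc.png

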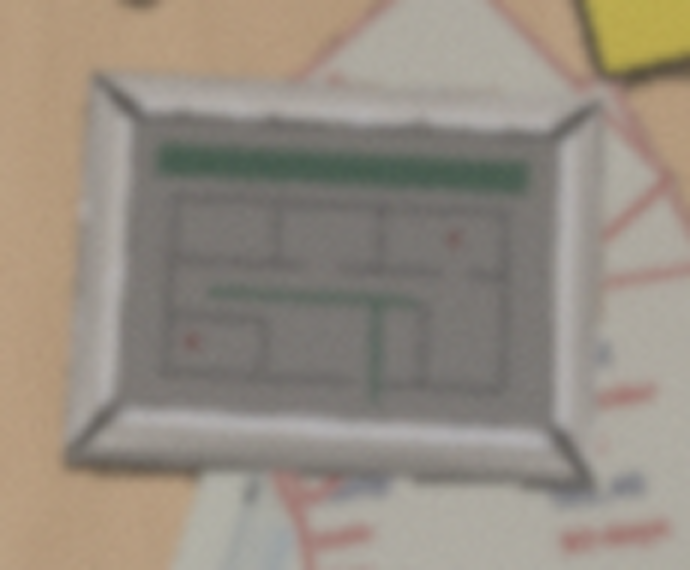

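The top depth outline is 253 x 193 mm (250 x 190 expected), centred at (0.559, -0.111) and yawed about -4.9°. The crop shows all four rails open. Next I'll work out the tool-axis shifts.

```bash
cat >> h.py <<'E'
from scipy.spatial.transform import Rotation as Rn
def shift(p):
    s=robot.state(); return Rn.from_rotvec(s["eef_rot"]).as_matrix().T@(np.array(p)-s["position"])
def fw(x,y,z,c=(.559,-.111),a=np.radians(-4.9)):
    return [c[0]+x*np.cos(a)-y*np.sin(a),c[1]+x*np.sin(a)+y*np.cos(a),z]
E
python3 - <<'E'
from h import *
s=robot.state(); print(Rn.from_rotvec(s["eef_rot"]).as_matrix().round(3))
print(fw(-.02,0,.25),shift(fw(-.02,0,.25)).round(4), s["joints"])
E
```

```text
[[-0.92   0.391 -0.001]
 [ 0.391  0.92  -0.002]
 [ 0.    -0.002 -1.   ]]
[np.float64(0.5390730940761819), np.float64(-0.10929166153725266), 0.25] [-0.5389 -0.5143 -0.0189] [ 1.04288818e+00  2.21162655e-01  1.52747872e+00 -1.16256822e-05
  1.39472166e+00 -1.26118393e-01]
```

drive_tool(
  plan=[
    [[0,-0.031,-0.029,-0.02,-0.05],[0,-0.062,-0.058,-0.02,-0.1],[0,-0.092,-0.088,-0.02,-0.15],[0,-0.122,-0.117,-0.02,-0.2],[0,-0.154,-0.147,-0.02,-0.25],[0,-0.184,-0.176,-0.02,-0.3],[0,-0.216,-0.206,-0.02,-0.316],[0,-0.246,-0.235,-0.02,-0.316],[0,-0.277,-0.265,-0.02,-0.316],[0,-0.308,-0.294,-0.02,-0.316],[0,-0.338,-0.323,-0.02,-0.316],[0,-0.338,-0.323,-0.02,-0.316]],
  ],
  squeeze=20,
)

```text
clock: 1.3
position: [0.4305, 0.1417, 0.251]
eef_rot: [0.144, 3.138, -0.003]
contact_force: [0.8, 0.1, -0.9]
finger_gap: 0.0
grip_force: 0.0
```

Run:
```python
from h import *
s=robot.state(); print(Rn.from_rotvec(s["eef_rot"]).as_matrix().round(3),s["position"],s["clock"],s["finger_gap"],s["contact_force"])
print(shift(fw(-.02,0,.25)).round(4))
```

```text
[[-0.996  0.091  0.   ]
 [ 0.091  0.996 -0.002]
 [-0.    -0.002 -1.   ]] [0.43046367 0.14173194 0.25101246] 1.3 2.274055252446826e-05 [ 0.76099343  0.13857325 -0.9237929 ]
[-0.1311 -0.2401  0.0015]
```

drive_tool(
  plan=[
    [[0,-0.022,-0.04,0,0],[0,-0.044,-0.08,0,0],[0,-0.066,-0.12,0,0],[0,-0.087,-0.16,0,0],[0,-0.109,-0.2,0,0],[0,-0.131,-0.24,0,0],[0,-0.131,-0.24,0,0],[0,-0.131,-0.24,0,0]],
  ],
)

```text
clock: 2.1
position: [0.5389, -0.1044, 0.2504]
eef_rot: [-0.137, -3.137, -0.002]
contact_force: [0.3, 0.3, -1.0]
finger_gap: -0.002
grip_force: 0.0
```

Run:
```python
from h import *
c=cam("wrist"); cv2.imwrite("pics/w1.png",c["img"][...,::-1]); P=cloud(c); np.savez("w1.npz",P=P,img=c["img"])
print(robot.state()["position"])
m=(P[...,2]>.007)&(P[...,2]<.045)&(np.abs(P[...,0]-.559)<.115)&(np.abs(P[...,1]+.111)<.15)&(c["range_z"]>0)
nl,L,S,C=cv2.connectedComponentsWithStats(m.astype(np.uint8)); k=1+S[1:,4].argmax(); q=P[L==k]
print(S[k],cv2.minAreaRect((q[:,:2]*1000).astype(np.float32)),np.percentile(q[:,2],[5,50,95,99]))
# free-edge crest in frame coordinates
a=np.radians(-4.9); R=np.array([[np.cos(a),-np.sin(a)],[np.sin(a),np.cos(a)]]); F=(q[:,:2]-[.559,-.111])@R
for nm,ax,o,sg in(("near",0,1,-1),("far",0,1,1),("left",1,0,1),("right",1,0,-1)):
    w=(np.abs(F[:,o])<.05)&(F[:,ax]*sg>.04); t=F[w,ax]*sg; z=q[w,2]
    b=((t*1000)//4).astype(int); print(nm,[(int(i*4+2),round(float(np.median(z[b==i])*1000),1)) for i in np.unique(b)])
```

```text
[ 0.53873335 -0.10353975  0.25062616]
[  151   106   201   142 25818] ((560.2518310546875, -109.63473510742188), (254.65821838378906, 190.36000061035156), 85.243896484375) [0.01013803 0.01190055 0.03078308 0.03177886]
near [(42, 11.2), (46, 11.4), (50, 11.7), (54, 11.6), (58, 11.5), (62, 11.4), (66, 11.5), (70, 29.8), (74, 30.9), (78, 29.8), (82, 27.6), (86, 24.9), (90, 21.4), (94, 18.4)]
far [(42, 11.2), (46, 11.2), (50, 11.3), (54, 11.3), (58, 11.2), (62, 11.2), (66, 11.2), (70, 11.5), (74, 28.7), (78, 29.9), (82, 29.0), (86, 26.2), (90, 23.1), (94, 21.7), (98, 16.8)]
left [(42, 11.2), (46, 11.3), (50, 11.1), (54, 11.2), (58, 11.3), (62, 11.3), (66, 11.3), (70, 11.4), (74, 11.4), (78, 11.3), (82, 11.4), (86, 11.3), (90, 11.4), (94, 11.4), (98, 11.4), (102, 11.5), (106, 28.3), (110, 30.9), (114, 29.4), (118, 27.3), (122, 24.3), (126, 20.8), (130, 17.4)]
right [(42, 11.3), (46, 11.2), (50, 11.3), (54, 11.3), (58, 11.3), (62, 11.2), (66, 11.3), (70, 11.2), (74, 11.4), (78, 11.3), (82, 11.4), (86, 11.2), (90, 11.3), (94, 11.3), (98, 27.0), (102, 30.8), (106, 29.8), (110, 27.6), (114, 24.8), (118, 21.8), (122, 18.5), (126, 7.0)]
```

View pics/w1.png

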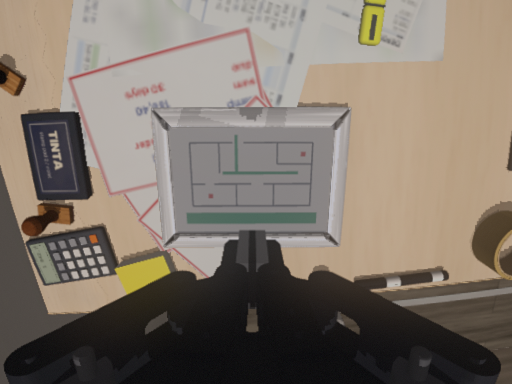

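The wrist view shows the open frame at about (150–350, 107–247) px, sheet at 11 mm and crests near 31 mm, as they should be. The crests put the centre at (0.561, -0.1077). I'll start with the left rail.

```bash
sed -i 's/c=(.559,-.111),a=np.radians(-4.9)/c=(.561,-.1077),a=np.radians(-4.8)/' h.py
python3 - <<'E'
from h import *
for p in((0,.103),(.073,0),(0,-.103),(-.073,0)): print(np.round(fw(*p,.05),4),shift(fw(*p,.05)).round(4))
E
```

```text
[ 0.5696 -0.0051  0.05  ] [-0.0226  0.1005  0.2007]
[ 0.6337 -0.1138  0.05  ] [-0.0959 -0.0023  0.2005]
[ 0.5524 -0.2103  0.05  ] [-0.0231 -0.1055  0.2005]
[ 0.4883 -0.1016  0.05  ] [ 0.0501 -0.0026  0.2007]
```

drive_tool(
  plan=[
    [[0,-0.008,0.034,0.03,0],[0,-0.016,0.067,0.06,0],[0,-0.023,0.1,0.09,0],[0,-0.023,0.1,0.13,0],[0,-0.023,0.1,0.17,0],[0,-0.023,0.1,0.2,0],[0,-0.023,0.1,0.2,0],[0,-0.023,0.1,0.2,0],[0,-0.023,0.1,0.2,0]],
  ],
)

```text
clock: 3.05
position: [0.5723, -0.0065, 0.0539]
eef_rot: [0.133, 3.135, -0.001]
contact_force: [-0.6, -0.6, 0.5]
finger_gap: -0.0
grip_force: 0.0
```

drive_tool(
  plan=[
    [[0,0.002,0,0.01,0],[0,0.002,0,0.018,0],[0,0.002,0,0.022,0],[0,0.002,0,0.025,0],[0,0.002,0,0.028,0],[0,0.002,0,0.031,0],[0,0.002,0,0.033,0],[0,0.002,0,0.033,0],[0,0.002,0,0.033,0]],
  ],
)

```text
clock: 3.95
position: [0.5694, -0.0075, 0.0194]
eef_rot: [0.135, 3.137, -0.001]
contact_force: [-1.5, -3.0, 9.5]
finger_gap: -0.003
grip_force: 4.7
```

drive_tool(
  plan=[
    [[0,0,0,-0.02,0],[0,0,0,-0.04,0],[0,-0.025,-0.033,-0.04,0],[0,-0.05,-0.067,-0.04,0],[0,-0.074,-0.1,-0.04,0],[0,-0.074,-0.1,-0.03,0],[0,-0.074,-0.1,-0.025,0],[0,-0.074,-0.1,-0.025,0],[0,-0.074,-0.1,-0.025,0]],
  ],
)

```text
clock: 4.85
position: [0.6327, -0.1112, 0.0425]
eef_rot: [-0.133, -3.137, -0.001]
contact_force: [-0.2, -0.6, 0.3]
finger_gap: 0.003
grip_force: 0.0
```

```bash
cat > chk.py <<'E'
from h import *
c=cam("top"); P=cloud(c); a=np.radians(-4.8); R=np.array([[np.cos(a),-np.sin(a)],[np.sin(a),np.cos(a)]])
q=P.reshape(-1,3); F=(q[:,:2]-[.561,-.1077])@R
s=robot.state(); print(s["position"].round(4),s["clock"],s["contact_force"].round(1))
print("far target",shift(fw(.073,0,.05)).round(4),"right",shift(fw(0,-.103,.05)).round(4),"near",shift(fw(-.073,0,.05)).round(4))
for nm,ax,o,sg,h in(("near",0,1,-1,.095),("far",0,1,1,.095),("left",1,0,1,.125),("right",1,0,-1,.125)):
    t=F[:,ax]*sg-h; w=(np.abs(F[:,o])<h-.04)&(t>-.036)&(t<.006)&(q[:,2]>0)&(q[:,2]<.045)
    b=((t[w]*1000+36)//6).astype(int); z=q[w,2]*1000; print(nm,[(int(i*6-33),round(float(np.median(z[b==i])),1)) for i in np.unique(b)])
E
python3 chk.py
```

```text
[ 0.6332 -0.1114  0.043 ] 4.9 [ 0.4 -0.2  1. ]
far target [-0.0008 -0.0023 -0.007 ] right [ 0.0722 -0.1054 -0.0069] near [ 0.1452 -0.0024 -0.0068]
near []
far []
left []
right [(-33, 12.1), (-27, 11.9), (-21, 27.8), (-15, 30.4), (-9, 27.2), (-3, 22.8), (3, 6.4)]
```

drive_tool(
  plan=[
    [[0,0,0,0.007,0],[0,0,0,0.011,0],[0,0,0,0.014,0],[0,0,0,0.017,0],[0,0,0,0.02,0],[0,0,0,0.023,0],[0,0,0,0.024,0],[0,0,0,0.024,0],[0,0,0,0.024,0]],
  ],
)

```text
clock: 5.8
position: [0.6334, -0.1126, 0.0198]
eef_rot: [-0.134, -3.138, -0.0]
contact_force: [-4.1, 1.2, 7.1]
finger_gap: 0.001
grip_force: 3.4
```

drive_tool(
  plan=[
    [[0,0,0,-0.02,0],[0,0,0,-0.04,0],[0,0.024,-0.035,-0.04,0],[0,0.048,-0.07,-0.04,0],[0,0.072,-0.105,-0.04,0],[0,0.072,-0.105,-0.03,0],[0,0.072,-0.105,-0.025,0],[0,0.072,-0.105,-0.025,0],[0,0.072,-0.105,-0.025,0]],
  ],
)

```text
clock: 6.7
position: [0.5536, -0.2102, 0.044]
eef_rot: [-0.133, -3.139, -0.001]
contact_force: [0.4, 0.8, -0.8]
finger_gap: 0.002
grip_force: 0.0
```

drive_tool(
  plan=[
    [[0,0,0,0.007,0],[0,0,0,0.011,0],[0,0,0,0.014,0],[0,0,0,0.017,0],[0,0,0,0.02,0],[0,0,0,0.023,0],[0,0,0,0.025,0],[0,0,0,0.025,0],[0,0,0,0.025,0]],
  ],
)

```text
clock: 7.6
position: [0.5537, -0.2108, 0.0198]
eef_rot: [0.135, 3.138, 0.001]
contact_force: [1.7, 3.6, 5.1]
finger_gap: 0.001
grip_force: 2.6
```

drive_tool(
  plan=[
    [[0,0,0,-0.02,0],[0,0,0,-0.04,0],[0,0.025,0.034,-0.04,0],[0,0.05,0.068,-0.04,0],[0,0.075,0.103,-0.04,0],[0,0.075,0.103,-0.03,0],[0,0.075,0.103,-0.025,0],[0,0.075,0.103,-0.025,0],[0,0.075,0.103,-0.025,0]],
  ],
)

```text
clock: 8.5
position: [0.4879, -0.1031, 0.0443]
eef_rot: [0.136, 3.138, -0.001]
contact_force: [0.0, 0.5, 0.5]
finger_gap: 0.001
grip_force: 0.0
```

drive_tool(
  plan=[
    [[0,0,0,0.007,0],[0,0,0,0.011,0],[0,0,0,0.014,0],[0,0,0,0.017,0],[0,0,0,0.02,0],[0,0,0,0.023,0],[0,0,0,0.025,0],[0,0,0,0.025,0],[0,0,0,0.025,0]],
  ],
)

```text
clock: 9.4
position: [0.488, -0.1025, 0.0198]
eef_rot: [0.135, 3.137, -0.001]
contact_force: [3.6, -1.5, 5.0]
finger_gap: 0.003
grip_force: 2.2
```

drive_tool(
  plan=[
    [[0,0,0,-0.04,0],[0,0,0,-0.08,0],[0,0,0,-0.12,0],[0,0,0,-0.16,0],[0,-0.025,0,-0.2,0],[0,-0.05,0,-0.23,0],[0,-0.05,0,-0.23,0],[0,-0.05,0,-0.23,0],[0,-0.05,0,-0.23,0]],
  ],
)

```text
clock: 10.3
position: [0.5351, -0.1059, 0.2468]
eef_rot: [-0.134, -3.134, -0.002]
contact_force: [-0.1, -0.8, -0.6]
finger_gap: 0.001
grip_force: 0.0
```

```bash
sed -i 's/cam("top")/cam("wrist"); cv2.imwrite("pics\/w2.png",c["img"][...,::-1])/' chk.py; python3 chk.py
```

```text
[ 0.5351 -0.1059  0.2468] 10.35 [-0.2 -0.7  0.3]
far target [-0.0999  0.0003  0.1963] right [-0.0271 -0.1028  0.1965] near [0.0461 0.     0.197 ]
near [(-33, 11.5), (-27, 17.2), (-21, 19.7), (-15, 20.1), (-9, 19.8), (-3, 18.3), (3, 3.8)]
far [(-33, 11.2), (-27, 17.0), (-21, 19.6), (-15, 20.1), (-9, 19.5), (-3, 17.9), (3, 4.2)]
left [(-33, 11.7), (-27, 17.2), (-21, 19.7), (-15, 20.0), (-9, 19.7), (-3, 18.3), (3, 0.8)]
right [(-33, 11.6), (-27, 17.4), (-21, 19.7), (-15, 20.0), (-9, 19.7), (-3, 18.2), (3, 4.1)]
```

View pics/w2.png

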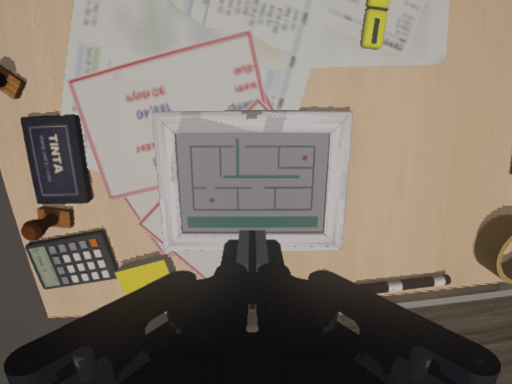

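The wrist view shows the four rails flat round the frame at (152–352, 110–250) px. Their profiles match and peak at 20 mm, the shut height. The frame hasn't moved, and the arm is clear above it.

```bash
python3 -c "
from bench import robot
print(robot.hand_in())"
```

```text
the job is handed in; nothing more can be done
None
```

All four rails are pressed shut, each peaking at 20 mm in the last wrist view; the frame stayed in place, nothing else was touched, and the job was handed in at about 10 s (no verdict was returned).

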